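Tap the pepper shaker to the middle of its stand

TASK

The small pepper shaker has been left near the edge of its round marble stand, where it could fall off. With the fingertips, tap or nudge it gently, low on its side, until it stands upright in the middle of the stand, wholly inside the engraved ring. Do not grasp, lift or topple it, leave the stand and the other things where they are, and finish with the hand clear.

Things in the scene. Friction and masses are not known exactly. Their poses are not given: they have to be found in the camera images.
- shaker: round pepper shaker, blue ceramic with steel cap, 54 mm tall, 0.13 kg; origin at the centre of its underside, z up its axis. Narrow flat foot 30 mm across, 3 mm high; widest at a skirt 44 mm across, 4 to 11 mm up; then tapers to 22 mm at 32 mm; cap 25 mm across. Slides if pushed at the skirt (about 1 N), tips if pushed high. Starts upright on the stand, 17 to 26 mm off its axis, any direction.
- stand: round flat-topped grey-white marble stand, 90 mm across, 40 mm high, 0.8 kg, loose on the ledge. Origin at the centre of its underside, z up: the middle of its top is 40 mm above the origin. A thin dark ring of 62 mm inner diameter is engraved in the top, concentric (only a mark, nothing to catch on). Its yaw means nothing.
- bento: closed cedar bento box with sliding lid, 200 x 110 x 56 mm, origin at the centre of its underside, long side along its x; to be left alone
- food_jar: stainless food jar with grey lid, 88 mm diameter, 128 mm tall, origin at the centre of its underside; to be left alone
- pickle_dish: white ceramic pickle dish, 96 mm diameter at the rim, 26 mm high, origin at the centre of its underside; to be left alone
- rice_scoop: green plastic rice scoop lying flat, 180 mm long, up to 64 mm wide, 8 mm thick, origin on its underside 70 mm from the end of the blade, blade towards its +x; to be left alone
Mind the look-alikes: they are no part of the job. Of the things that look like the stand, take the one that is farthest to the robot's right at the start.

How it is judged:
By the outcome, as a careful person would: the job done as asked, in the order asked, and still so for the second after the job is handed in, with the robot touching nothing.
It also fails if it takes over 64 s, if anything falls off the work surface, if the arm or the gripper's body presses on something with over 40 N, if the wrist force passes 120 N, or if a joint passes its speed limit or range.

ROBOT

A 6-joint arm with a two-finger parallel gripper is mounted at the origin on the work surface. World frame = base frame: x ahead of the robot, y to its left, z up, the work surface at z = 0. Lengths are in mm, angles in rad, forces in N, time in s.
With the tool pointing down it reaches from about 400 to 925 mm from the base axis. Payload 12.5 kg.
Tool frame: the origin (TCP) lies at the very end of the fingers, on their centre line; the grasp point (between the pads) lies 19 mm behind it; x points along the fingers, y is the direction in which the jaws open and shut, and the axes are right-handed (so a half turn about x gives the same grasp; the last joint's range is limited). The gripper opens to 95 mm and grips with 3 to 60 N. Pads are 20 mm wide; open, the fingers measure 119 mm over their backs; the gripper's body (75 mm by 180 mm) begins 59 mm behind the grasp point.
Start: joints at [-1.437, 0.491, 1.559, -0, 1.092, -0.106], TCP at [148.465, -607.131, 185.661] pointing down, gripper open.
Joint ranges: [-3.1, 3.1], [-0.84, 2.19], [0.05, 2.79], [-1.13, 4.28], [0.06, 2.93], [-2.69, 2.69]. Speed limits (rad/s): [2.22, 2.22, 2.79, 3.14, 3.14, 3.14].

INTERFACE

Orientations are given as [roll, pitch, yaw] about the fixed x, y, z axes, in that order (R = Rz(yaw) Ry(pitch) Rx(roll)).
In Python, from cell import * gives the robot as it stands.
- The arm moves only by the tool step_arm, never from a script. Its argument "steps" is a list of rows, each a list of 4 numbers: the shift along the tool's x, y, z in units of 50 mm (1.0 is 50 mm), then the turn about the tool's x in units of 8 degrees (1.0 is 8 degrees). A call has 1 to 20 rows; each row shifts and turns the commanded pose from where the row before left it, along the tool's axes as they then stand; what a row does not reach is not made up. A row lasts 1/8 s, in which the tool goes at most 62.5 mm and 10.7 degrees, less where a joint would pass 70% of its speed; a pose out of reach is approached as far as the arm can. A call is refused whole if a number of a shift passes 1 or a number of a turn 1, either way. A call with a gripper value outside its range is refused whole. "jaw" is the closure, from 0 (fully open) to 1 (shut), set as the call begins (left out, the last holds). The fingers move at their own pace and stop on an object; the grip force is fixed at half the most. Time passes only in rows, so rows that do not move let the fingers close. It gives the time, the measured TCP pose, the force and the opening at its end, in the units of the state.
- state(): the state, without advancing time (a new reading comes with each control period).
- read_camera(name): name is "side" or "top" or "wrist"; returns the picture (384x512x3 uint8, red, green, blue); there is no depth.
- camera_info(name): a dict with "mtx" (3x3 intrinsics, pixels), "eye" and "attitude" of the camera in the world; the wrist camera has in their place "hand_eye" (4x4, takes a point from camera to tool coordinates, whose origin is the TCP and whose axes are the tool frame's). Camera axes: x right, y down, z forward; pixel columns grow to the right and rows downward; lengths in mm; the calibration is good to about 2 mm. A picture is of the moment at which its call begins: read the wrist's pose just before it. camera_info takes no time and is no camera call.
- job_done(): hands the job in, once; it reports no verdict.
The state is a dict: "t": time; "joints": joint angles; "qvel": joint speeds; "tau": joint torques, N m; "eef_pos": TCP position; "tcp_rot": TCP orientation; "ft_force": force on the tool from outside, world axes, zero at the start; "moment": the same for the moment, N m; "opening": opening from 0.0 (shut) to 1.0 (fully open).
Only numpy, scipy, OpenCV 4.12 (cv2) and the standard library are available. Lean on these libraries where they do the work, as an engineer would, in place of code of your own. Each camera call takes 0.05 s, during which the arm holds its last target.

## Working session

There is one attempt and no reset: what is moved stays moved. The work goes in short steps, Python scripts to look and compute and a tool call to move; the robot and the scene stay as the last step left them, time stands still between calls to the robot, and variables do not carry over. Pictures are saved under pics/ and viewed, and the job is handed in when it is done.

Besides the shell and the picture viewer there is one more tool, called after "Emit:" in YAML: its name, and indented under it one key for each argument. step_arm: Moves the arm, as the interface text tells. Its arguments: {"type":"object","properties":{"steps":{"type":"array","items":{"type":"array","items":{"type":"number"}}},"jaw":{"type":"number"}},"required":["steps"]}

```bash
mkdir -p pics; ls; python3 - <<'E'
from cell import *
import cv2
for n in ("side","top","wrist"):
    s=state(); im=read_camera(n); cv2.imwrite(f"pics/{n}0.png",im[:,:,::-1]); print(n,camera_info(n))
print(s)
E
```

```text
pics
side {'mtx': array([[491.70355884,   0.        , 254.26456742],
       [  0.        , 491.70355884, 191.67587929],
       [  0.        ,   0.        ,   1.        ]]), 'eye': array([164.29403341, 811.45765132, 893.56362269]), 'attitude': array([-2.31306985, -0.00899911, -2.68551285])}
top {'mtx': array([[430.85433119,   0.        , 252.90395192],
       [  0.        , 430.85433119, 194.510727  ],
       [  0.        ,   0.        ,   1.        ]]), 'eye': array([ 405.61738464,    3.67655323, 1275.60390806]), 'attitude': array([-2.99508413, -0.01057133, -1.59399724])}
wrist {'mtx': array([[274.801961  ,   0.        , 253.51194953],
       [  0.        , 274.801961  , 188.12573008],
       [  0.        ,   0.        ,   1.        ]]), 'hand_eye': array([[-4.12872232e-04, -2.97498069e-01,  9.54722331e-01,
        -1.98947283e+02],
       [ 9.99999649e-01, -8.19165724e-04,  1.77194836e-04,
        -4.96794416e-01],
       [ 7.29360688e-04,  9.54722069e-01,  2.97498302e-01,
        -8.45292745e+01],
       [ 0.00000000e+00,  0.00000000e+00,  0.00000000e+00,
         1.00000000e+00]])}
{'t': 0.1, 'joints': array([-1.43657882e+00,  4.91500649e-01,  1.55937897e+00, -1.65453035e-05,
        1.09167421e+00, -1.05604996e-01]), 'qvel': array([ 4.59303723e-04,  1.74388030e-04, -1.91259953e-03, -9.24971424e-05,
       -1.77807936e-03, -1.28958260e-03]), 'tau': array([ 2.33507162e-03, -6.13623261e+01, -2.58606756e+01,  6.94225612e-02,
        4.70062438e-02, -5.97930307e-05]), 'eef_pos': array([ 148.4399919 , -606.87855122,  185.12262403]), 'tcp_rot': array([-1.66113479,  1.56983504,  1.720288  ]), 'ft_force': array([ 0.9306273 ,  0.20960047, -0.06304758]), 'moment': array([0.04512302, 0.02563164, 0.01509287]), 'opening': 1.0003349001710897}
```

View pics/side0.png

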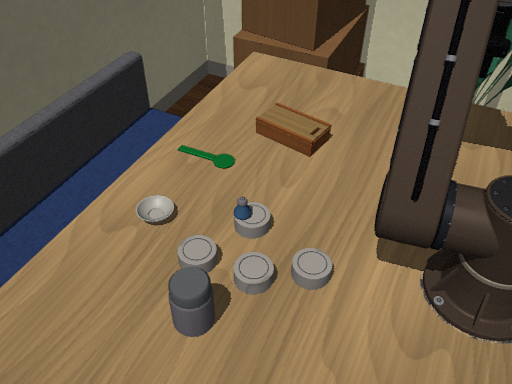

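View pics/top0.png

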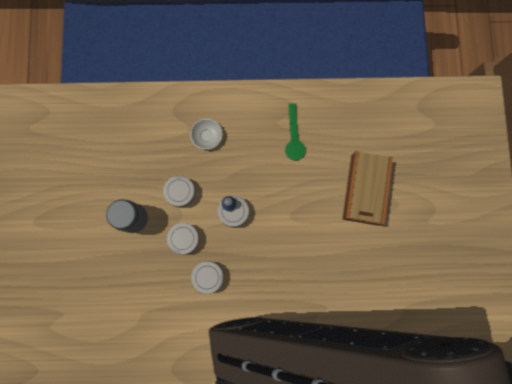

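View pics/wrist0.png

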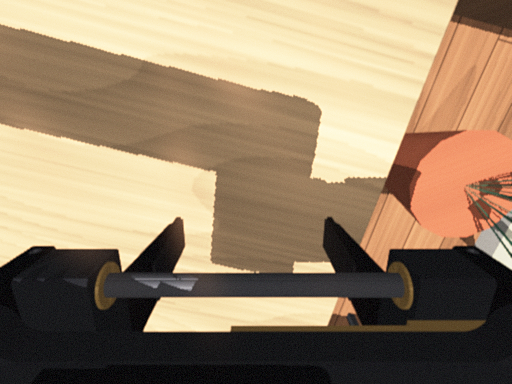

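Top view: there are four stand look-alikes, at about (179,191), (183,239), (208,277) and (234,211). The image's right is the robot's right, so (234,211) is the one meant, and it also carries the blue shaker. I'll confirm this with an enlarged crop and measure it.

```bash
cat > h.py <<'E'
from cell import *
import cv2, numpy as np
from scipy.spatial.transform import Rotation as Ro
def campose(n,s=None):
    c=camera_info(n)
    if n=='wrist':
        R=Ro.from_euler('xyz',s['tcp_rot']).as_matrix(); T=c['hand_eye']
        return c['mtx'],R@T[:3,:3],R@T[:3,3]+s['eef_pos']
    return c['mtx'],Ro.from_euler('xyz',c['attitude']).as_matrix(),c['eye']
def ray(n,uv,z,s=None):
    K,R,e=campose(n,s); d=R@np.linalg.inv(K)@np.array([uv[0],uv[1],1.]); return e+d*(z-e[2])/d[2]
def proj(n,p,s=None):
    K,R,e=campose(n,s); q=K@(R.T@(np.array(p)-e)); return q[:2]/q[2]
E
python3 - <<'E'
from h import *
for n in ('top','side'):
    im=cv2.imread(f'pics/{n}0.png')
    c=(234,211) if n=='top' else (252,215)
    x0,y0=c[0]-35,c[1]-30
    cr=im[y0:y0+60,x0:x0+70]
    cv2.imwrite(f'pics/{n}0c.png',cv2.resize(cr,None,fx=10,fy=10,interpolation=cv2.INTER_CUBIC))
    h=cv2.cvtColor(im,cv2.COLOR_BGR2HSV)
    roi=np.zeros(im.shape[:2],np.uint8); roi[y0:y0+60,x0:x0+70]=1
    top=((h[:,:,1]<40)&(h[:,:,2]>(130))&(roi>0)).astype(np.uint8)
    ct=max(cv2.findContours(top,0,1)[0],key=cv2.contourArea)
    print(n,'stand',cv2.fitEllipse(cv2.convexHull(ct)),cv2.boundingRect(ct))
    bl=((h[:,:,0]>95)&(h[:,:,0]<130)&(h[:,:,1]>90)&(roi>0)).astype(np.uint8)
    ct=max(cv2.findContours(bl,0,1)[0],key=cv2.contourArea); m=cv2.moments(ct)
    print('blue',m['m10']/m['m00'],m['m01']/m['m00'],cv2.boundingRect(ct))
    for uv in [(179,191),(183,239),(208,277),(234,211)] if n=='top' else []: print(uv,ray('top',uv,40).round())
E
```

```text
top stand ((232.63116455078125, 210.75929260253906), (29.397228240966797, 29.594465255737305), 45.44845962524414) (218, 197, 30, 29)
blue 229.1360544217687 206.8503401360544 (223, 201, 12, 9)
(179, 191) [603. 200.  40.]
(183, 239) [464. 189.  40.]
(208, 277) [356. 118.  40.]
(234, 211) [541.  42.  40.]
side stand ((252.0201873779297, 214.66323852539062), (25.173479080200195, 35.38486099243164), 88.16706848144531) (235, 202, 35, 26)
blue 242.03671497584537 212.10338164251206 (234, 205, 17, 15)
```

```bash
python3 -c "
import cv2,numpy as np
a=cv2.imread('pics/top0c.png');b=cv2.imread('pics/side0c.png');cv2.imwrite('pics/c0.png',cv2.resize(np.hstack([a,b]),(800,343)))"
```

```text
(no output)
```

View pics/c0.png

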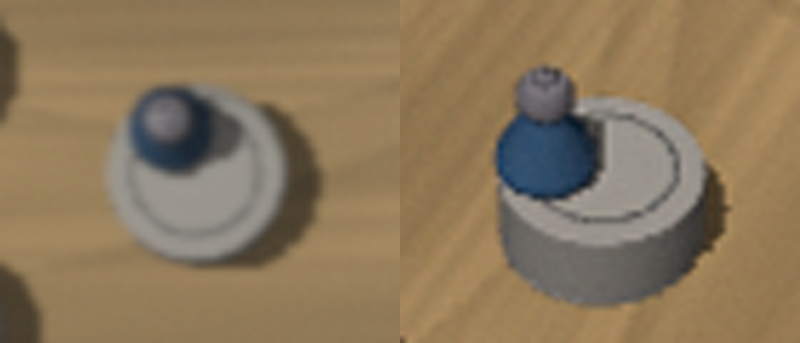

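The crop confirms it: blue shaker with steel cap, at the ring's upper-left on the rightmost stand (top 229,204; stand centre about 233,211). Next I'll refine the positions and get the tool axes.

```bash
python3 - <<'E'
from h import *
s=state(); R=Ro.from_euler('xyz',s['tcp_rot']).as_matrix(); print(R.round(3))
print('stand top', ray('top',(233.0,211.2),40).round(1), 'side',ray('side',(253.3,215),40).round(1))
print('shaker top', ray('top',(229.1,203.8),47).round(1))
print('proj check edges', [proj('side',(541+45*np.cos(a),44+45*np.sin(a),40)).round(1) for a in np.arange(4)*np.pi/2])
print('cap', ray('top',(199+168/5.714,181+120/5.714),54+40-3).round(1),ray('side',(252-35+145/5.714,185+95/5.714),83).round(1))
E
```

```text
[[-0.     0.238 -0.971]
 [ 0.001 -0.971 -0.238]
 [-1.    -0.001 -0.   ]]
stand top [540.3  44.9  40. ] side [532.3  49.3  40. ]
shaker top [561.1  55.5  47. ]
proj check edges [array([234.8, 206.7]), array([242.7, 224.4]), array([267.7, 218.4]), array([259. , 201.2])]
cap [560.6  55.5  91. ] [556.8  59.1  83. ]
```

Emit:
step_arm:
  jaw: 0.75
  steps:
    - [0, -0.4, -0.4, 0]
    - [0, -0.8, -0.86, 0]
    - [0, -0.8, -0.86, 0]
    - [0, -0.8, -0.86, 0]
    - [0, -0.8, -0.86, 0]
    - [0, -0.8, -0.86, 0]
    - [0, -0.8, -0.86, 0]
    - [0, -0.8, -0.86, 0]
    - [0, -0.8, -0.86, 0]
    - [0, -0.8, -0.86, 0]
    - [0, -0.8, -0.86, 0]
    - [0, -0.8, -0.86, 0]
    - [0, -0.8, -0.86, 0]
    - [0, -0.8, -0.86, -0.8]
    - [0, -0.4, -0.4, -0.8]
    - [0, 0, 0, 0]
    - [0, 0, 0, 0]

```text
t: 2.28
eef_pos: [594.0, 80.0, 185.4]
tcp_rot: [-0.065, 1.57, -2.745]
ft_force: [-0.5, 0.5, 0.1]
opening: 0.248
```

```bash
python3 - <<'E'
from h import *
s=state(); im=read_camera('wrist')[:,:,::-1].copy(); cv2.imwrite('pics/w1.png',im); print(s)
np.save('s1.npy',s)
print(Ro.from_euler('xyz',s['tcp_rot']).as_matrix().round(3))
print(proj('wrist',(540.3,44.9,40),s))
E
```

```text
{'t': 2.275, 'joints': array([ 2.38800937e-02,  4.54962587e-01,  1.62377424e+00, -3.16718223e-04,
        1.06356345e+00,  1.13341023e+00]), 'qvel': array([-1.38604624e-02, -9.53420398e-03,  1.89710290e-03,  2.05513873e-04,
       -3.80140005e-05, -2.59594726e-03]), 'tau': array([ 1.15747411e+00, -5.78861940e+01, -2.56838053e+01,  9.33179073e-02,
       -6.53898600e-02, -2.99175584e-02]), 'eef_pos': array([594.04996877,  80.02414481, 185.38307969]), 'tcp_rot': array([-0.0646086 ,  1.5700365 , -2.74478112]), 'ft_force': array([-0.53606526,  0.54357102,  0.1412799 ]), 'moment': array([-0.01729908,  0.04587699, -0.01543425]), 'opening': 0.24817045377254962}
[[-0.001  0.445 -0.895]
 [-0.    -0.895 -0.445]
 [-1.    -0.     0.001]]
[259.39113661 216.92934713]
```

View pics/w1.png

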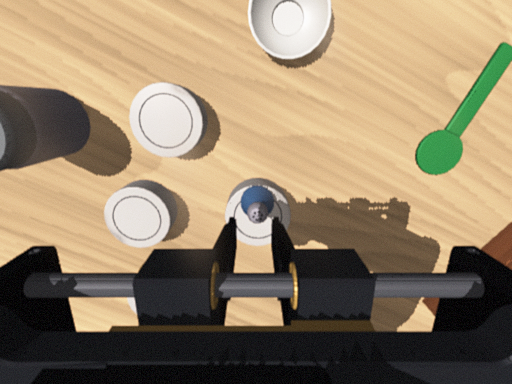

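The wrist view shows the target stand at about (258,213), with the shaker at (257,203), on the hand's side (image up is world +x). I'll measure from this closer view.

```bash
cat >> h.py <<'E'
def circfit(P):
    A=np.c_[2*P,np.ones(len(P))]; x=np.linalg.lstsq(A,(P**2).sum(1),rcond=None)[0]
    return x[:2],np.sqrt(x[2]+x[:2]@x[:2])
E
python3 - <<'E'
from h import *
s=np.load('s1.npy',allow_pickle=True).item(); im=cv2.imread('pics/w1.png')
x0,y0=215,170
c=cv2.resize(im[y0:y0+80,x0:x0+85],None,fx=9,fy=7.5,interpolation=cv2.INTER_CUBIC)
c=cv2.resize(im[y0:y0+75,x0:x0+85],None,fx=8,fy=8,interpolation=cv2.INTER_CUBIC)
for p,col in (((541,44),(0,0,255)),):
  for r in (31,45):
    for a in np.arange(0,6.28,.2):
      u=proj('wrist',(p[0]+r*np.cos(a),p[1]+r*np.sin(a),40),s); cv2.circle(c,tuple(int(v) for v in ((u-[x0,y0]+.5)*8)),2,col,-1)
cv2.imwrite('pics/w1c.png',c)
E
```

```text
(no output)
```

View pics/w1c.png

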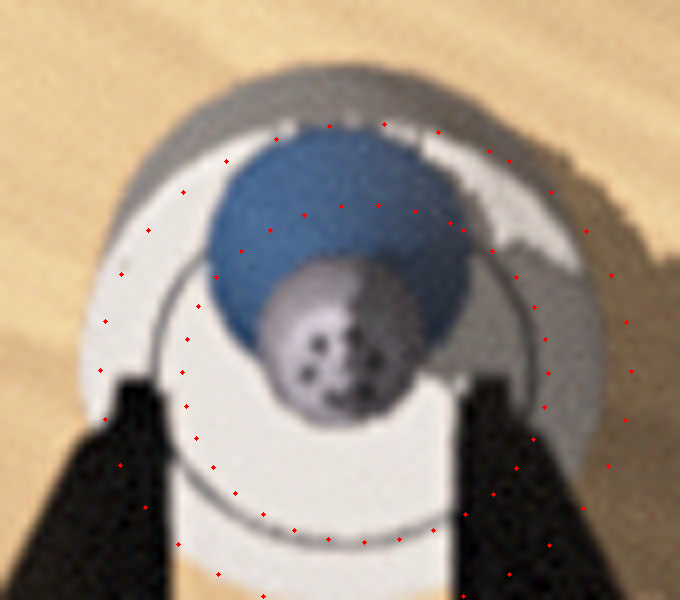

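```bash
python3 - <<'E'
from h import *
s=np.load('s1.npy',allow_pickle=True).item(); R=Ro.from_euler('xyz',s['tcp_rot']).as_matrix()
def T(uv,z):
    p=ray('wrist',(215+uv[0]/8-.5,170+uv[1]/8-.5),z,s); return p.round(1),(R.T@(p-s['eef_pos'])).round(1)
for nm,uv,z in [('ringL',(158,360),40),('ringR',(530,360),40),('ringBot',(345,545),40),('standL',(80,365),40),('standR',(602,365),40),('standtop',(340,118),40),('skL',(208,250),48),('skR',(472,250),48),('skTop',(340,128),44),('skTop',(340,128),50),('cap',(340,340),90)]: print(nm,*T(uv,z))
E
```

```text
ringL [528.4  77.   40. ] [145.4 -26.5  60.1]
ringR [556.3  20.6  40. ] [145.4  36.4  60.1]
ringBot [511.4  33.1  40. ] [145.5   5.2  94.8]
standL [521.7  88.4  40. ] [145.4 -39.7  61. ]
standR [560.9   9.3  40. ] [145.4  48.6  61. ]
standtop [580.2  68.5  40. ] [145.4   4.1  17.4]
skL [552.7  78.9  48. ] [137.4 -17.4  37.4]
skR [571.8  40.4  48. ] [137.4  25.6  37.4]
skTop [579.7  68.4  44. ] [141.4   4.1  17.9]
skTop [581.3  69.2  50. ] [135.4   4.   16.1]
cap [563.4  60.8  90. ] [95.4  3.6 36. ]
```

In tool coordinates relative to the TCP, the stand centre is at y≈4.6, z≈63 and the shaker at y≈4, z≈38.5. The sizes agree (88 mm, ring 63 mm, skirt 43 mm), so the offset is 24 mm, straight along tool z. I'll back off 15 mm, centre in y and go down.

Emit:
step_arm:
  steps:
    - [0, 0.09, -0.3, 0]
    - [0.5, 0, 0, 0]
    - [0.6, 0, 0, 0]
    - [0.6, 0, 0, 0]
    - [0.6, 0, 0, 0]
    - [0.3, 0, 0, 0]
    - [0.18, 0, 0, 0]
    - [0, 0, 0, 0]
    - [0, 0, 0, 0]

```text
t: 3.45
eef_pos: [610.4, 83.2, 47.5]
tcp_rot: [2.638, 1.569, -0.041]
ft_force: [0.3, 0.4, 0.3]
opening: 0.247
```

```bash
cat > shot.py <<'E'
import sys
from h import *
k=sys.argv[1]
s=state(); w=read_camera('wrist')[:,:,::-1].copy(); sd=read_camera('side')[:,:,::-1]; np.save(f's{k}.npy',s)
cv2.imwrite(f'pics/w{k}.png',w); cv2.imwrite(f'pics/sd{k}.png',sd)
a=cv2.resize(sd[170:245,205:305],(800,600),interpolation=cv2.INTER_CUBIC)
cv2.imwrite(f'pics/v{k}.png',np.hstack([cv2.resize(w,(400,300)),cv2.resize(a,(400,300))]))
print(s['t'],s['eef_pos'].round(2),s['ft_force'].round(2),s['opening'])
E
python3 shot.py 2
```

```text
3.45 [610.44  83.23  47.5 ] [0.28 0.39 0.32] 0.24705191923119457
```

View pics/v2.png

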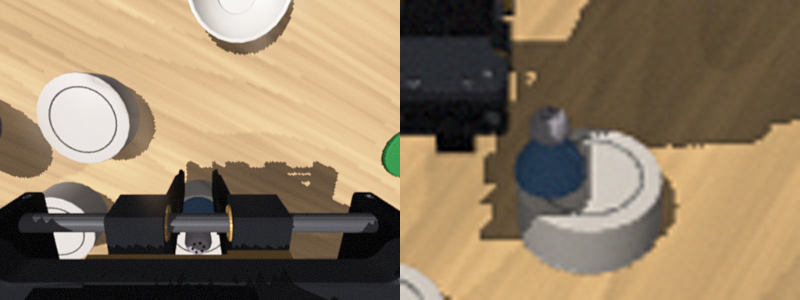

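The wrist and side views show the fingers low beside the stand, outside the shaker, with the shaker upright and untouched. Now I'll approach and push slowly, most of the way first.

Emit:
step_arm:
  steps:
    - [0.03, 0, 0.1, 0]
    - [0, 0, 0.1, 0]
    - [0, 0, 0.1, 0]
    - [0, 0, 0.05, 0]
    - [0, 0, 0.05, 0]
    - [0, 0, 0.04, 0]
    - [0, 0, 0.04, 0]
    - [0, 0, 0.04, 0]
    - [0, 0, 0.04, 0]
    - [0, 0, 0.04, 0]
    - [0, 0, 0.04, 0]
    - [0, 0, 0.04, 0]
    - [0, 0, 0.04, 0]
    - [0, 0, 0.04, 0]
    - [0, 0, 0.04, 0]
    - [0, 0, 0, 0]
    - [0, 0, 0, 0]

```text
t: 5.68
eef_pos: [574.3, 65.4, 45.1]
tcp_rot: [2.277, 1.571, -0.401]
ft_force: [-0.8, -0.4, 0.2]
opening: 0.248
```

```bash
python3 shot.py 3
```

```text
5.675 [574.27  65.38  45.14] [-0.8  -0.4   0.23] 0.2475226285277932
```

View pics/v3.png

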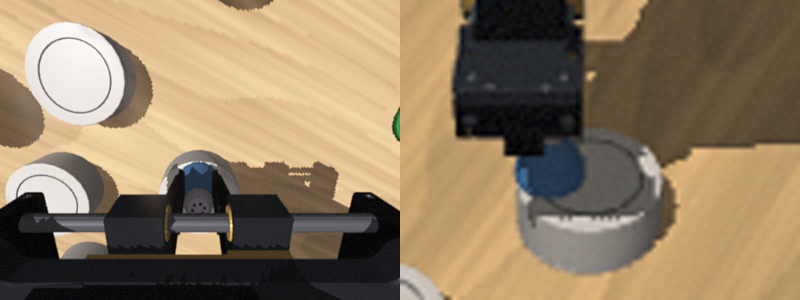

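```bash
cat > cr.py <<'E'
import sys,cv2,numpy as np
k=sys.argv[1]
w=cv2.imread(f'pics/w{k}.png');s=cv2.imread(f'pics/sd{k}.png')
w=w[185:285,195:315]
s=s[180:245,215:293]
cv2.imwrite(f'pics/z{k}.png',np.hstack([cv2.resize(w,(400,333),interpolation=2),cv2.resize(s,(400,333),interpolation=2)]))
E
python3 cr.py 3
```

```text
(no output)
```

View pics/z3.png

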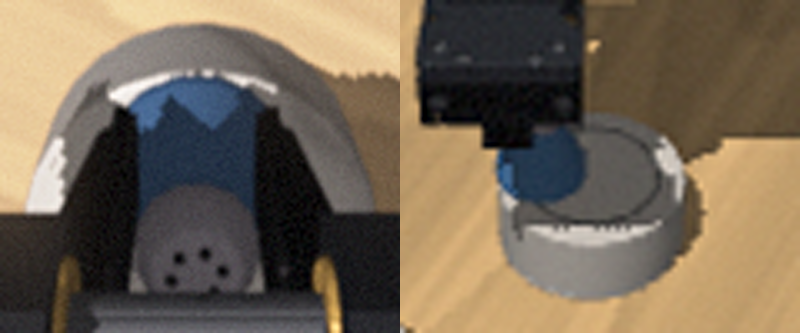

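```bash
cat > m.py <<'E'
import sys
from h import *
k=sys.argv[1]; s=np.load(f's{k}.npy',allow_pickle=True).item(); R=Ro.from_euler('xyz',s['tcp_rot']).as_matrix()
for a in sys.argv[2:]:
    n,u,v,z=a.split(','); u,v,z=float(u),float(v),float(z)
    if n=='w': uv=(195+u*.3-.5,185+v*.3-.5); p=ray('wrist',uv,z,s)
    else: uv=(215+(u-400)*.195-.5,180+v*.195-.5); p=ray('side',uv,z)
    print(a,p.round(1),(R.T@(p-s['eef_pos'])).round(1))
E
python3 m.py 3 w,203,75,44 w,203,75,48 w,203,70,40 w,190,260,91; python3 - <<'E'
from h import *
s=np.load('s3.npy',allow_pickle=True).item()
R=Ro.from_euler('xyz',s['tcp_rot']).as_matrix()
for p in [(0,12,0),(0,12,10),(0,24,0),(0,12,-10)]:
    print(p,(proj('wrist',R@np.array(p)+s['eef_pos'],s)+.5-[195,185])/.3)
E
```

```text
w,203,75,44 [580.9  67.5  44. ] [ 1.1  1.  -6.9]
w,203,75,48 [582.2  68.3  48. ] [-2.9  1.  -8.4]
w,203,70,40 [580.6  67.4  40. ] [ 5.1  1.  -6.6]
w,190,260,91 [562.1  61.3  91. ] [-45.9  -1.8  12.7]
(0, 12, 0) [249.81971272 104.01936016]
(0, 12, 10) [249.12564184 142.86108898]
(0, 24, 0) [300.91431922 103.97522188]
(0, 12, -10) [250.53325585  64.08792176]
```

```bash
python3 - <<'E'
from h import *
for k in (2,3):
  s=np.load(f's{k}.npy',allow_pickle=True).item()
  R=Ro.from_euler('xyz',s['tcp_rot']).as_matrix()
  for p in [(0,-12,0),(0,-24,0),(0,-12,10),(0,-24,10),(0,-24,-10),(0,12,0),(-19,-12,0),(-59,-12,0)]:
    q=proj('side',R@np.array(p)+s['eef_pos']); print(k,p,q.round(1),((q+.5-[215,180])/.195+[400,0]).round())
E
python3 cr.py 2
python3 - <<'E'
import cv2,numpy as np
a=[cv2.resize(cv2.imread(f'pics/sd{k}.png')[175:235,215:275],(400,400),interpolation=2) for k in (2,3)]
cv2.imwrite('pics/cmp.png',np.hstack(a))
E
```

```text
2 (0, -12, 0) [218.2 214.9] [419. 182.]
2 (0, -24, 0) [217.9 218.5] [418. 200.]
2 (0, -12, 10) [222.3 215. ] [440. 182.]
2 (0, -24, 10) [222.1 218.5] [439. 200.]
2 (0, -24, -10) [213.7 218.5] [396. 200.]
2 (0, 12, 0) [218.6 208. ] [421. 146.]
2 (-19, -12, 0) [217.8 209.4] [417. 153.]
2 (-59, -12, 0) [217.2 197.2] [414.  91.]
3 (0, -12, 0) [234.9 215.7] [504. 186.]
3 (0, -24, 0) [234.7 219.3] [504. 204.]
3 (0, -12, 10) [239.  215.7] [526. 186.]
3 (0, -24, 10) [238.9 219.3] [525. 204.]
3 (0, -24, -10) [230.6 219.3] [482. 204.]
3 (0, 12, 0) [235.1 208.8] [505. 150.]
3 (-19, -12, 0) [234.7 210.1] [504. 157.]
3 (-59, -12, 0) [234.4 198. ] [502.  95.]
```

View pics/cmp.png

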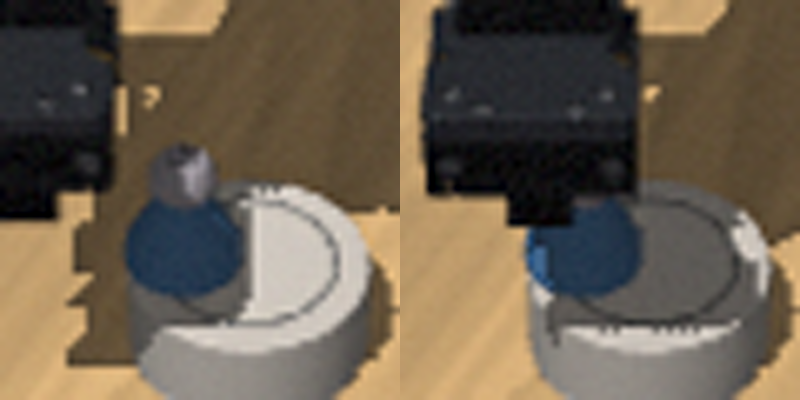

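```bash
python3 m.py 3 w,28,205,40 w,372,205,40; python3 - <<'E'
from h import *
s=np.load('s2.npy',allow_pickle=True).item()
R=Ro.from_euler('xyz',s['tcp_rot']).as_matrix()
im=cv2.imread('pics/sd2.png'); x0,y0=120,140
c=cv2.resize(im[y0:y0+110,x0:x0+150],None,fx=5,fy=5,interpolation=2)
for p,col in [((0,-12,0),(0,0,255)),((0,12,0),(0,255,0)),((-78,-12,0),(255,0,255)),((-78,-90,0),(255,255,0)),((-78,90,0),(0,255,255))]:
    q=(proj('side',R@np.array(p)+s['eef_pos'])+.5-[x0,y0])*5; cv2.circle(c,tuple(int(v) for v in q),4,col,-1)
cv2.imwrite('pics/sd2c.png',c)
E
```

```text
w,28,205,40 [528.9  90.4  40. ] [  5.1 -42.6  29.4]
w,372,205,40 [567.2  13.5  40. ] [ 5.1 43.3 29.5]
```

View pics/sd2c.png

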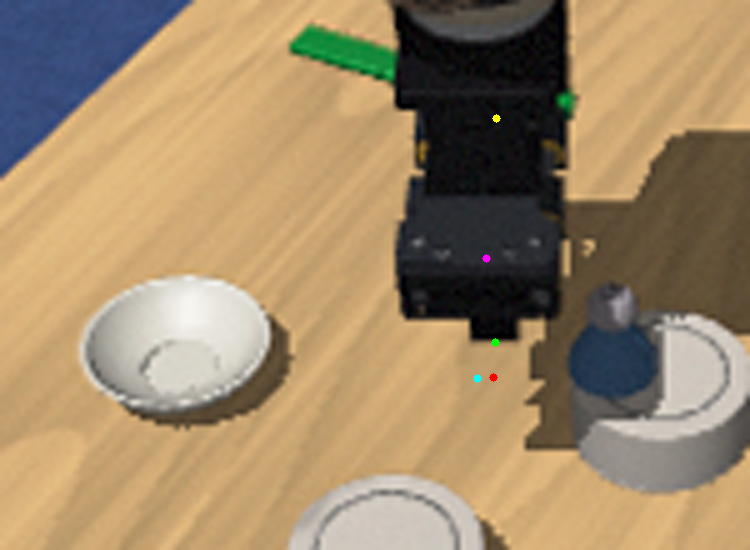

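The finger contact I expected didn't happen. Both views show the visible fingertips about 30 mm above the nominal TCP: 179 mm deep in the wrist view against 215 expected, and about 8 px high in the side view. At this height they only straddle the neck without touching. I'll back off the same way and find the real tip height with a light touch on the bare ledge.

Emit:
step_arm:
  steps:
    - [0, 0, -0.1, 0]
    - [0, 0, -0.2, 0]
    - [0, 0, -0.4, 0]
    - [0, 0, -0.5, 0]
    - [0, 0, -0.3, 0]
    - [0.3, 0, 0, 0]
    - [0.3, 0, 0, 0]
    - [0, 0, 0, 0]
    - [0, 0, 0, 0]

```text
t: 6.9
eef_pos: [641.2, 98.7, 15.1]
tcp_rot: [-0.044, 1.571, -2.723]
ft_force: [-0.0, -0.8, 0.4]
opening: 0.249
```

```bash
python3 shot.py 4
```

```text
6.9 [641.16  98.72  15.09] [-0.   -0.85  0.38] 0.24928908690848986
```

View pics/sd4.png

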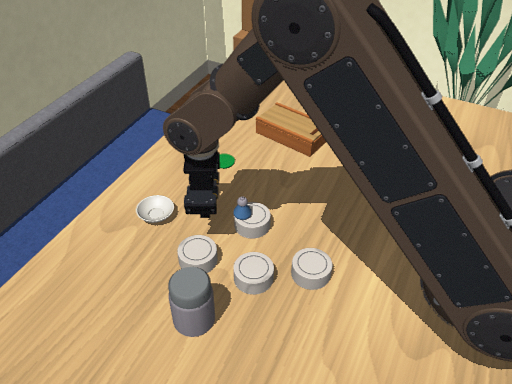

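The side view shows the hand over bare ledge, tip at about (205,216), with the shaker upright and everything clear. I'll lower gently, watching the force.

Emit:
step_arm:
  steps:
    - [0.1, 0, 0, 0]
    - [0.1, 0, 0, 0]
    - [0.06, 0, 0, 0]
    - [0, 0, 0, 0]

```text
t: 7.5
eef_pos: [641.1, 98.9, 1.7]
tcp_rot: [-0.227, 1.57, -2.906]
ft_force: [-1.2, 0.3, 0.8]
opening: 0.246
```

Emit:
step_arm:
  steps:
    - [0.05, 0, 0, 0]
    - [0.05, 0, 0, 0]
    - [0, 0, 0, 0]

```text
t: 7.88
eef_pos: [641.2, 98.9, -3.1]
tcp_rot: [-0.219, 1.57, -2.898]
ft_force: [0.6, 0.1, -0.1]
opening: 0.25
```

The nominal TCP is now below the ledge with no contact force, so the offset is real.

Emit:
step_arm:
  steps:
    - [0.1, 0, 0, 0]
    - [0.1, 0, 0, 0]
    - [0.1, 0, 0, 0]
    - [0, 0, 0, 0]

```text
t: 8.38
eef_pos: [641.0, 98.9, -18.5]
tcp_rot: [-0.33, 1.57, -3.009]
ft_force: [-0.6, 0.1, -0.1]
opening: 0.248
```

```bash
python3 shot.py 5; python3 - <<'E'
import cv2
w=cv2.imread('pics/w5.png'); s=cv2.imread('pics/sd5.png')
import numpy as np
cv2.imwrite('pics/q5.png',np.hstack([cv2.resize(w[180:270,190:310],(400,300),interpolation=2),cv2.resize(s[165:240,160:260],(400,300),interpolation=2)]))
E
```

```text
8.375 [641.    98.88 -18.48] [-0.59  0.11 -0.14] 0.24810520042217601
```

View pics/q5.png

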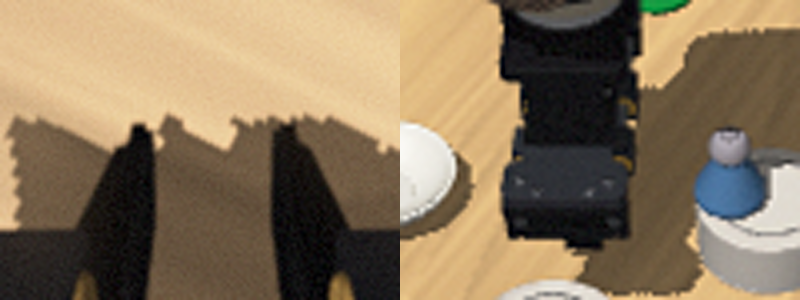

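The wrist view shows the tips at about (140,125) and (285,125) in the crop, not yet meeting their shadows. I'll continue down in 1 mm rows.

Emit:
step_arm:
  steps:
    - [0.04, 0, 0, 0]
    - [0.04, 0, 0, 0]
    - [0.04, 0, 0, 0]
    - [0, 0, 0, 0]

```text
t: 8.98
eef_pos: [641.2, 98.9, -24.1]
tcp_rot: [-0.115, 1.571, -2.793]
ft_force: [-0.7, 1.1, -0.6]
opening: 0.249
```

Emit:
step_arm:
  steps:
    - [0.02, 0, 0, 0]
    - [0.02, 0, 0, 0]
    - [0, 0, 0, 0]

```text
t: 9.35
eef_pos: [641.2, 98.9, -26.0]
tcp_rot: [0.318, 1.571, -2.36]
ft_force: [-0.6, 0.9, 0.7]
opening: 0.254
```

Emit:
step_arm:
  steps:
    - [0.02, 0, 0, 0]
    - [0.02, 0, 0, 0]
    - [0, 0, 0, 0]

```text
t: 9.72
eef_pos: [641.2, 98.9, -28.0]
tcp_rot: [-0.041, 1.571, -2.719]
ft_force: [-0.1, -0.1, -0.7]
opening: 0.252
```

Emit:
step_arm:
  steps:
    - [0.02, 0, 0, 0]
    - [0.02, 0, 0, 0]
    - [0, 0, 0, 0]

```text
t: 10.1
eef_pos: [641.4, 98.9, -28.7]
tcp_rot: [2.49, 1.57, -0.188]
ft_force: [-4.1, -0.7, 11.4]
opening: 0.256
```

Emit:
step_arm:
  steps:
    - [0.02, 0, 0, 0]
    - [0, 0, 0, 0]

```text
t: 10.35
eef_pos: [641.4, 98.9, -28.8]
tcp_rot: [2.564, 1.57, -0.114]
ft_force: [-6.7, -0.8, 21.8]
opening: 0.252
```

Emit:
step_arm:
  steps:
    - [0.02, 0, 0, 0]
    - [0, 0, 0, 0]

```text
t: 10.6
eef_pos: [641.5, 98.9, -28.8]
tcp_rot: [2.603, 1.569, -0.075]
ft_force: [-10.5, -0.7, 31.4]
opening: 0.251
```

```bash
python3 shot.py 6; python3 - <<'E'
import cv2
w=cv2.imread('pics/w6.png'); s=cv2.imread('pics/sd6.png')
import numpy as np
cv2.imwrite('pics/q6.png',np.hstack([cv2.resize(w[180:270,190:310],(400,300),interpolation=2),cv2.resize(s[165:240,160:260],(400,300),interpolation=2)]))
E
```

```text
10.6 [641.47  98.9  -28.79] [-10.55  -0.74  31.39] 0.2505282055917613
```

View pics/q6.png

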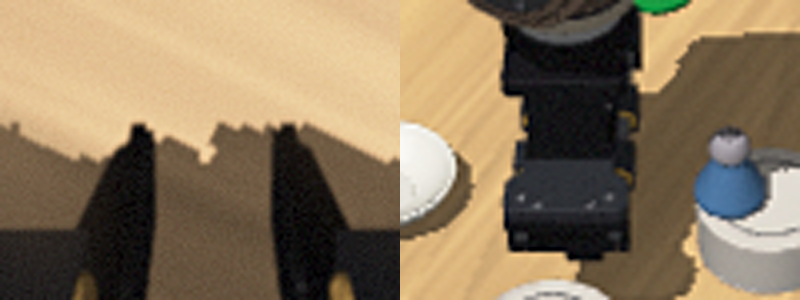

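Contact came at TCP z = −28.7, so the real tip is 28.7 mm above the reported TCP. For a tip height of 46 (skirt 44–51) I need TCP z ≈ 17.3. I'll rise and approach to just short of the shaker.

Emit:
step_arm:
  steps:
    - [-0.5, 0, 0, 0]
    - [-0.47, 0, 0, 0]
    - [0, 0, 0.3, 0]
    - [0, 0, 0.3, 0]
    - [0, 0, 0.2, 0]
    - [0, 0, 0.1, 0]
    - [0, 0, 0, 0]
    - [0, 0, 0, 0]

```text
t: 11.7
eef_pos: [601.4, 78.9, 16.6]
tcp_rot: [2.451, 1.57, -0.227]
ft_force: [0.1, 0.8, 0.5]
opening: 0.25
```

```bash
python3 shot.py 7; python3 cr.py 7
```

```text
11.7 [601.42  78.9   16.57] [0.13 0.78 0.47] 0.2501805793824018
```

View pics/z7.png

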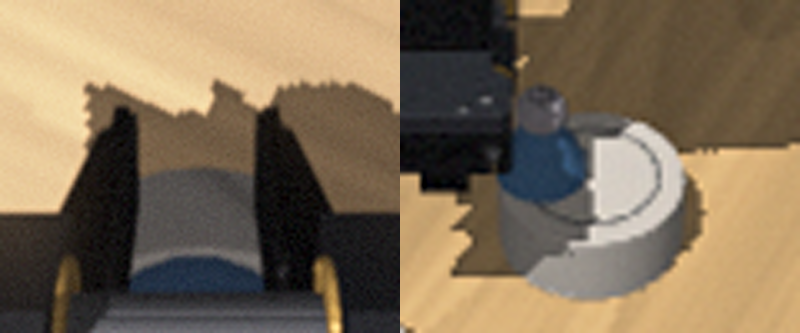

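The tip is at z ≈ 45.3 and the shaker is ahead, between the fingers and upright (cap at crop 540,105). I'll push slowly.

Emit:
step_arm:
  steps:
    - [0, 0, 0.08, 0]
    - [0, 0, 0.06, 0]
    - [0, 0, 0.04, 0]
    - [0, 0, 0.04, 0]
    - [0, 0, 0.04, 0]
    - [0, 0, 0.04, 0]
    - [0, 0, 0.04, 0]
    - [0, 0, 0.04, 0]
    - [0, 0, 0.04, 0]
    - [0, 0, 0.04, 0]
    - [0, 0, 0.04, 0]
    - [0, 0, 0.04, 0]
    - [0, 0, 0, 0]
    - [0, 0, 0, 0]

```text
t: 13.55
eef_pos: [576.8, 66.7, 16.6]
tcp_rot: [0.215, 1.571, -2.464]
ft_force: [0.3, -1.2, -0.5]
opening: 0.247
```

```bash
python3 shot.py 8; python3 cr.py 8
```

```text
13.55 [576.82  66.71  16.59] [ 0.25 -1.19 -0.53] 0.2465640157052878
```

View pics/z8.png

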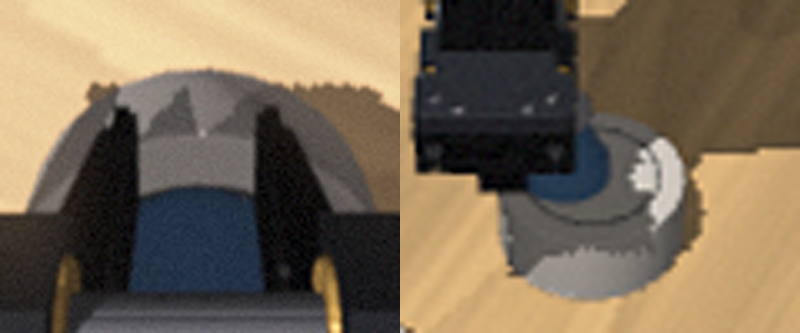

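```bash
python3 m.py 8 w,203,137,40 w,200,187,44 w,200,187,48
```

```text
w,203,137,40 [579.4  67.1  40. ] [-23.4   0.8  -2.5]
w,200,187,44 [570.6  63.4  44. ] [-27.4   0.2   7. ]
w,200,187,48 [572.5  64.4  48. ] [-31.4   0.2   4.9]
```

The stand centre is at z ≈ 42.3 relative to the TCP and the shaker at ≈ 28.2 (the contact model gives 28.4), so about 14 mm remain.

Emit:
step_arm:
  steps:
    - [0, 0, 0.03, 0]
    - [0, 0, 0.04, 0]
    - [0, 0, 0.04, 0]
    - [0, 0, 0.04, 0]
    - [0, 0, 0.04, 0]
    - [0, 0, 0.04, 0]
    - [0, 0, 0.03, 0]
    - [0, 0, 0.02, 0]
    - [0, 0, 0, 0]
    - [0, 0, 0, 0]

```text
t: 14.9
eef_pos: [564.3, 60.5, 16.6]
tcp_rot: [0.171, 1.571, -2.507]
ft_force: [-0.2, 0.0, -0.2]
opening: 0.254
```

Emit:
step_arm:
  steps:
    - [0, 0, -0.1, 0]
    - [0, 0, -0.3, 0]
    - [0, 0, -0.6, 0]
    - [0, 0, -0.6, 0]
    - [-0.6, 0, -0.4, 0]
    - [-1, 0, 0, 0]
    - [-1, 0, 0, 0]
    - [-0.6, 0, 0, 0]
    - [0, 0, 0, 0]
    - [0, 0, 0, 0]

```text
t: 16.15
eef_pos: [653.7, 105.4, 175.6]
tcp_rot: [-0.325, 1.57, -3.003]
ft_force: [-0.2, 0.0, -0.6]
opening: 0.253
```

```bash
python3 shot.py 9; python3 - <<'E'
from h import *
s=np.load('s9.npy',allow_pickle=True).item(); print(proj('wrist',(540,46,40),s)); t=read_camera('top')[:,:,::-1]; cv2.imwrite('pics/t9.png',t)
E
```

```text
16.15 [653.67 105.43 175.57] [-0.22  0.03 -0.56] 0.2533200131289995
[255.601672   262.41379903]
```

View pics/v9.png

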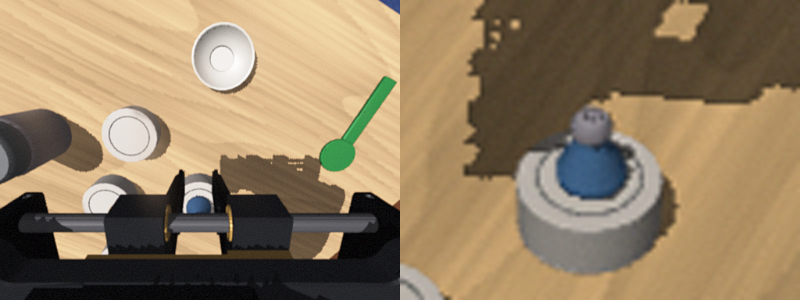

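The side crop shows the shaker upright with ring visible all round. I'll look from closer above to check the centring.

Emit:
step_arm:
  steps:
    - [-0.3, 0, 0.5, 0]
    - [0, 0, 0.6, 0]
    - [0, 0, 0.4, 0]
    - [0, 0, 0, 0]
    - [0, 0, 0, 0]

```text
t: 16.92
eef_pos: [587.3, 71.8, 191.3]
tcp_rot: [-0.247, 1.571, -2.925]
ft_force: [-0.5, 0.0, -0.2]
opening: 0.25
```

```bash
python3 shot.py 10; python3 - <<'E'
from h import *
im=cv2.imread('pics/w10.png'); t=cv2.imread('pics/t9.png'); sd=cv2.imread('pics/sd10.png')
cv2.imwrite('pics/f10.png',np.hstack([cv2.resize(im[160:250,213:303],(480,480),interpolation=2),cv2.resize(sd[190:245,225:280],(320,320),interpolation=2).copy() if 0 else cv2.copyMakeBorder(cv2.resize(sd[190:245,225:280],(320,320),interpolation=2),0,160,0,0,0)]))
s=np.load('s10.npy',allow_pickle=True).item(); print(proj('wrist',(540,46,40),s))
E
```

```text
16.925 [587.31  71.84 191.29] [-0.55  0.03 -0.17] 0.25047936637973767
[255.29259332 208.59613496]
```

View pics/f10.png

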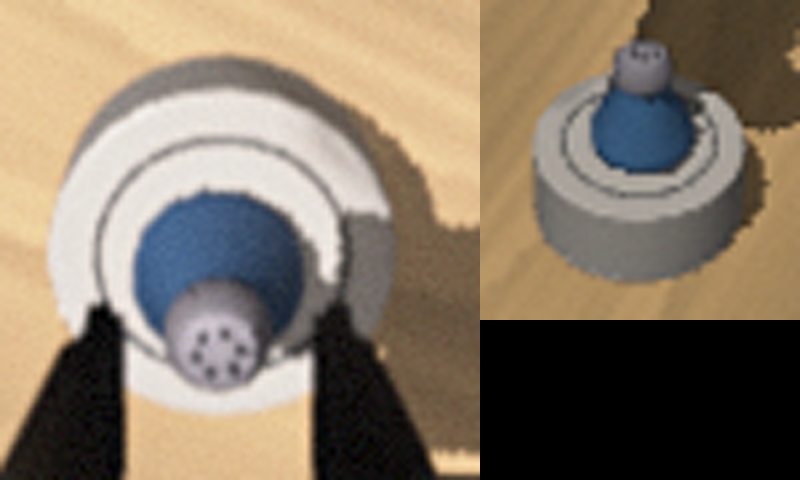

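```bash
python3 - <<'E'
from h import *
s=np.load('s10.npy',allow_pickle=True).item(); R=Ro.from_euler('xyz',s['tcp_rot']).as_matrix()
f=90/480
for nm,u,v,z in [('standL',48,245,40),('standR',393,245,40),('standT',220,88,40),('standB',220,413,40),('ringL',98,250,40),('ringR',344,250,40),('ringT',220,138,40),('skL',134,270,48),('skR',305,270,48),('skT',220,192,44),('skT',220,192,48),('cap',218,335,92)]:
    p=ray('wrist',(213+u*f-.5,160+v*f-.5),z,s); print(nm,p.round(1),(R.T@(p-s['eef_pos'])).round(1))
E
```

```text
standL [523.6  89.3  40. ] [151.3 -44.   49.2]
standR [562.9  10.4  40. ] [151.3  44.1  49.3]
standT [580.3  68.4  40. ] [ 1.513e+02 -1.000e-01  7.800e+00]
standB [500.6  28.7  40. ] [ 1.513e+02 -1.000e-01  9.680e+01]
ringL [528.1  77.2  40. ] [151.3 -31.3  50.6]
ringR [556.1  21.   40. ] [151.3  31.6  50.6]
ringT [568.7  62.7  40. ] [ 1.513e+02 -1.000e-01  2.070e+01]
skL [530.3  67.6  48. ] [143.3 -21.7  52.9]
skR [549.4  29.2  48. ] [143.3  21.2  52.9]
skT [557.2  56.9  44. ] [ 1.473e+02 -1.000e-01  3.360e+01]
skT [558.4  57.6  48. ] [ 1.433e+02 -1.000e-01  3.220e+01]
cap [541.7  49.8  92. ] [99.3 -0.6 50.7]
```

The shaker is within about 3 mm of the stand's axis, and the ring leaves 9 mm of margin. The stand's near edge is where it was: (580.3, 68.4) now, (580.2, 68.5) before. The hand is high and clear, so I'm handing in.

```bash
python3 -c "
from cell import *
print(job_done())"
```

```text
the job is handed in; nothing more can be done
None
```

The shaker now stands upright in the middle of the rightmost stand, wholly inside the engraved ring. I nudged it there at skirt height in two slow strokes, without grasping or lifting it.

**Last checks:** From the wrist view, the shaker is about 0–3 mm off the stand's axis, and the ring leaves 9 mm of margin. The stand's near edge measures the same as at the start, to within 0.1 mm. The hand was raised well clear, and the last force reading was under 1 N. I handed in at about 17 s of the 64 s allowed.

**What disagreed:**
- **Tip height:** the fingertips end about 28.7 mm above the reported TCP, not at it. My first approach was therefore too high; the fingers straddled the neck and the images showed no movement of the shaker. I backed off and found the true tip height by touching the bare ledge, which reached about 33 N, and corrected for it.
- **Final centring:** the skirt edge puts the shaker about 2.8 mm past the centre, while the cap puts it about 1.5 mm short. Both are well inside the ring.
- **Side camera:** its first reading of the stand differed from the top camera's by about 9 mm, so I relied on the wrist view.

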